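# Fetch the red-lidded pot from behind the bottles for weighing

## Task

I need to weigh the red-lidded pot, which stands at the back of the wooden organiser behind the tall bottles: first clear all three bottles out of the front row onto the white tray, then lift the red-lidded pot out and set it in the middle of the scale's round plate. After that stand every bottle back in the organiser on the very spot it came from. Keep everything upright, set things down gently without dropping them, and leave the other two pots where they are.

Things in the scene. Friction and masses are not known exactly. Their poses are not given: they have to be found in the camera images.
- amber_bottle: Amber glass bottle with black cap: closed round bottle, upright, 56 mm diameter, 150 mm tall, about 280 g; straight body to 105 mm, shoulder to 122 mm, then a cap 32 mm in diameter from 122 to 150 mm, good to grasp from above. Origin: centre of its underside, z up (yaw means nothing). Starts at the front (robot side) of any one of the organiser's lanes
- green_bottle: Green glass bottle with white cap: closed round bottle, upright, 56 mm diameter, 150 mm tall, about 280 g; straight body to 105 mm, shoulder to 122 mm, then a cap 32 mm in diameter from 122 to 150 mm, good to grasp from above. Origin: centre of its underside, z up (yaw means nothing). Starts at the front (robot side) of any one of the organiser's lanes
- metal_bottle: Bare aluminium bottle with blue cap: closed round bottle, upright, 56 mm diameter, 150 mm tall, about 280 g; straight body to 105 mm, shoulder to 122 mm, then a cap 32 mm in diameter from 122 to 150 mm, good to grasp from above. Origin: centre of its underside, z up (yaw means nothing). Starts at the front (robot side) of any one of the organiser's lanes
- red_pot: Low round closed pot, white, upright, 44 mm diameter, 60 mm tall, about 120 g, red lid (44 mm diameter, from 41 to 60 mm height; body under it 42 mm). This is the pot to be weighed. Origin: centre of its underside, z up. Starts at the back of any one of the organiser's lanes, 4 to 14 mm behind a bottle
- yellow_pot: Low round closed pot, white, upright, 44 mm diameter, 60 mm tall, about 120 g, yellow lid (44 mm diameter, from 41 to 60 mm height; body under it 42 mm). Bystander: to be left where it is. Origin: centre of its underside, z up. Starts at the back of any one of the organiser's lanes, 4 to 14 mm behind a bottle
- green_pot: Low round closed pot, white, upright, 44 mm diameter, 60 mm tall, about 120 g, green lid (44 mm diameter, from 41 to 60 mm height; body under it 42 mm). Bystander: to be left where it is. Origin: centre of its underside, z up. Starts at the back of any one of the organiser's lanes, 4 to 14 mm behind a bottle
- organiser: Wooden lane organiser, fixed. Floor 8 mm thick, 146 (x) by 242 mm (y); rails 8 mm thick, top 25 mm above the bench, all round and between its three lanes (each 70 wide, 130 mm deep; centres y = -78, 0, 78 mm). In each lane a bottle at about x = -32 mm (front), a pot at about x = 26 mm (back). Origin: centre of underside; x to the back, y along the row
- tray: Shallow white enamel tray with a blue rim, empty, fixed to the bench, 240 mm (x) by 170 mm (y), floor 3 mm thick, rim 18 mm high and about 6 mm thick: the place to park the bottles meanwhile, anywhere on its floor. Origin: centre of its underside
- scale: White bench scale, fixed, 190 mm (x) by 150 mm (y), housing top at 26 mm, with display at its -x end and a round steel weighing plate 124 mm in diameter that does not give noticeably. Origin: centre of its underside
- plate (a point): Centre of the upper face of the scale's round plate, 36 mm above the bench, 20 mm from the scale's origin along the scale's +x

How it is judged:
On the way, in this order (a step that is already met when the one before it is completed fails the run):
1. all three bottles stand upright on the tray, let go, while the red-lidded pot is still in its place (x of amber_bottle in the frame of tray between -0.1 and 0.1 m and y of amber_bottle in the frame of tray between -0.065 and 0.065 m and z of amber_bottle in the frame of tray between -0.003 and 0.012 m and angle between each of amber_bottle, green_bottle, metal_bottle's own z axis and vertical below 0.15 rad and contact force between each of amber_bottle, green_bottle, metal_bottle and the fingers below 0.1 N and x of green_bottle in the frame of tray between -0.1 and 0.1 m and y of green_bottle in the frame of tray between -0.065 and 0.065 m and z of green_bottle in the frame of tray between -0.003 and 0.012 m and x of metal_bottle in the frame of tray between -0.1 and 0.1 m and y of metal_bottle in the frame of tray between -0.065 and 0.065 m and z of metal_bottle in the frame of tray between -0.003 and 0.012 m and distance of red_pot from where it was at the start of the episode below 0.02 m), for 0.2 s.
2. the red-lidded pot stands upright in the middle of the scale's plate, let go, while the bottles are still on the tray (horizontal distance between red_pot and plate below 0.015 m and z of red_pot in the frame of plate between -0.004 and 0.006 m and angle between red_pot's own z axis and vertical below 0.12 rad and contact force between each of red_pot, amber_bottle, green_bottle, metal_bottle and the fingers below 0.1 N and x of amber_bottle in the frame of tray between -0.1 and 0.1 m and y of amber_bottle in the frame of tray between -0.065 and 0.065 m and z of amber_bottle in the frame of tray between -0.003 and 0.012 m and angle between each of amber_bottle, green_bottle, metal_bottle's own z axis and vertical below 0.15 rad and x of green_bottle in the frame of tray between -0.1 and 0.1 m and y of green_bottle in the frame of tray between -0.065 and 0.065 m and z of green_bottle in the frame of tray between -0.003 and 0.012 m and x of metal_bottle in the frame of tray between -0.1 and 0.1 m and y of metal_bottle in the frame of tray between -0.065 and 0.065 m and z of metal_bottle in the frame of tray between -0.003 and 0.012 m), for 0.2 s.
At the end, for the whole second after the job is handed in: Red-lidded pot upright on the scale plate, within 15 mm of its centre; each bottle upright in the organiser within 15 mm of where it stood at the start; the other two pots upright within 15 mm of their starting places; everything at rest and let go (horizontal distance between red_pot and plate below 0.015 m and z of red_pot in the frame of plate between -0.004 and 0.006 m and angle between each of red_pot, amber_bottle, green_bottle, metal_bottle, yellow_pot, green_pot's own z axis and vertical below 0.12 rad and contact force between each of red_pot, amber_bottle, green_bottle, metal_bottle and the fingers below 0.1 N and linear speed of each of red_pot, amber_bottle, green_bottle, metal_bottle, yellow_pot, green_pot below 0.03 m/s and angular speed of each of red_pot, amber_bottle, green_bottle, metal_bottle, yellow_pot, green_pot below 0.3 rad/s and distance of each of amber_bottle, green_bottle, metal_bottle, yellow_pot, green_pot from where it was at the start of the episode below 0.015 m); the robot touches nothing.
It fails at once if the yellow- or green-lidded pot is shifted by more than 15 mm (distance of any of yellow_pot, green_pot from where it was at the start of the episode above 0.015 m).
It fails at once if a bottle or a pot is tipped by more than 0.5 rad (angle between any of amber_bottle, green_bottle, metal_bottle, red_pot, yellow_pot, green_pot's own z axis and vertical above 0.5 rad).
It fails at once if a bottle or the red-lidded pot is dropped or thrown (faster than 0.5 m/s out of the fingers, a fall of about 13 mm) ((linear speed of amber_bottle above 0.5 m/s and contact force between amber_bottle and the fingers below 0.1 N) or (linear speed of green_bottle above 0.5 m/s and contact force between green_bottle and the fingers below 0.1 N) or (linear speed of metal_bottle above 0.5 m/s and contact force between metal_bottle and the fingers below 0.1 N) or (linear speed of red_pot above 0.5 m/s and contact force between red_pot and the fingers below 0.1 N)).
It also fails if it takes over 141 s, if anything falls off the work surface, if the arm or the gripper's body presses on something with over 40 N, if the wrist force passes 120 N, or if a joint passes its speed limit or range.

## Robot

A 6-joint arm with a two-finger parallel gripper is mounted at the origin on the work surface. World frame = base frame: x ahead of the robot, y to its left, z up, the work surface at z = 0. Lengths are in m, angles in rad, forces in N, time in s.
With the tool pointing down it reaches from about 0.35 to 0.8 m from the base axis. Payload 7.3 kg.
Tool frame: the origin (TCP) lies between the finger pads; the fingertips stand manip.finger_overhang ahead of it and the grasp point (between the pads) lies 2 mm behind it (manip.finger_overhang is the distance from the TCP to the fingertips, in m); y points along the fingers, z is the direction in which the jaws open and shut, and the axes are right-handed (so a half turn about y gives the same grasp; the last joint's range is limited). The gripper opens to 85 mm and grips with 20 to 120 N. Pads are 22 mm wide; open, the fingers measure 114 mm over their backs; the gripper's body (76 mm by 85 mm) begins 54 mm behind the grasp point. The pads swing forward as they close: fully open they stand 13 mm farther back than shut.
Start: joints at [1.094, 0.342, 1.524, -0, 1.275, -0.146], TCP at [0.171, 0.497, 0.248] pointing down, gripper open.
Joint ranges: [-2.53, 2.53], [-0.77, 2.02], [0.04, 2.7], [-1, 4.14], [0.28, 2.66], [-3.11, 3.11]. Speed limits (rad/s): [2.57, 2.57, 3.14, 3.14, 3.14, 3.14].

## Interface

Orientations are given as a rotation vector (axis times angle).
In Python, from plant import manip, get_image gives the robot as it stands.
- The arm moves only by the tool drive_tool, never from a script. Its argument "targets" is a list of rows, each an object with "slide": the shift along the tool's x, y, z in cm, a list of three; "dr": the turn, a rotation vector about the tool's x, y, z in degrees, a list of three; "grip": the gripper's target within -1 to 1 (fully open at 1, half-way at 0, shut at -1). A call has 1 to 10 rows; each row is the pose to reach, as a shift and turn from the pose measured when the call began, along the tool's axes at that moment; what a row does not reach only later rows make up. A row lasts 1/8 s, in which the tool goes at most 62.5 mm and 10.7 degrees, less where a joint would pass 70% of its speed; a pose out of reach is approached as far as the arm can. A call with a gripper value outside its range is refused whole. The fingers move at their own pace and stop on an object; "newtons" is the grip in N (left out, the last holds). Time passes only in rows, so rows that repeat a pose let the fingers close. It gives the time, the measured TCP pose, the force and the opening at its end, in the units of the state.
- manip.read_state(): the state, without advancing time (a new reading comes with each control period).
- get_image(name): name is "side" or "top"; returns a dict with "image" (480x640x3 uint8, red, green, blue), "mtx" (3x3 intrinsics, pixels), "pose" (4x4, takes a point from camera to world coordinates). Camera axes: x right, y up, looking along -z (the intrinsics and any distortion apply to the point x, -y, -z); pixel columns grow to the right and rows downward; lengths in m; the calibration is good to about 2 mm. A picture is of the moment at which its call begins. There is no depth.
- manip.job_done(): hands the job in, once; it reports no verdict.
The state is a dict: "clock": time; "joints": joint angles; "qd": joint speeds; "effort": joint torques, N m; "tcp_pos": TCP position; "ee_rot": TCP orientation; "ft_force": force on the tool from outside, world axes, zero at the start; "torque": the same for the moment, N m; "opening": opening from 0.0 (shut) to 1.0 (fully open).
Only numpy, scipy, OpenCV 4.12 (cv2) and the standard library are available. Lean on these libraries where they do the work, as an engineer would, in place of code of your own. Each camera call takes 0.05 s, during which the arm holds its last target. There are 200 camera calls.

## Working session

There is one attempt and no reset: what is moved stays moved. The work goes in short steps, Python scripts to look and compute and a tool call to move; the robot and the scene stay as the last step left them, time stands still between calls to the robot, and variables do not carry over. Pictures are saved under pics/ and viewed, about 12 in all and at most 16, crops included, and the job is handed in when it is done.

Besides the shell and the picture viewer there is one more tool, called after "Call:" in YAML: its name, and indented under it one key for each argument. drive_tool: Moves the arm, as the interface text tells. Its arguments: {"type":"object","properties":{"targets":{"type":"array","items":{"type":"object","properties":{"slide":{"type":"array","items":{"type":"number"}},"dr":{"type":"array","items":{"type":"number"}},"grip":{"type":"number"}}}},"newtons":{"type":"number"}},"required":["targets"]}

```bash
mkdir -p pics; cat > h.py <<'E'
import numpy as np, cv2
from plant import manip, get_image
def shot(n,f):
    d=get_image(n); cv2.imwrite('pics/'+f,d['image'][:,:,::-1]); np.savez('pics/'+n+'.npz',m=d['mtx'],p=d['pose']); return d
def ray(n,u,v,z):
    c=np.load('pics/'+n+'.npz'); r=np.linalg.solve(c['m'],[u,v,1.]); r=c['p'][:3,:3]@[r[0],-r[1],-r[2]]; o=c['p'][:3,3]
    return o+r*(z-o[2])/r[2]
def proj(n,P):
    c=np.load('pics/'+n+'.npz'); q=c['p'][:3,:3].T@(np.array(P)-c['p'][:3,3]); q=c['m']@[q[0],-q[1],-q[2]]; return q[:2]/q[2]
E
python3 - <<'E'
from h import *
for n in('top','side'):
    d=shot(n,n+'0.png'); print(d.keys(),d['mtx'],d['pose'])
print(manip.read_state(), manip.finger_overhang)
E
```

```text
dict_keys(['image', 'mtx', 'pose']) [[476.43192468   0.         317.09453152]
 [  0.         476.43192468 243.54559795]
 [  0.           0.           1.        ]] [[-0.00180341  0.98593239 -0.16713488  0.3546776 ]
 [-0.9999959  -0.00140601  0.00249598 -0.01851763]
 [ 0.00222588  0.1671387   0.98593088  1.07804123]
 [ 0.          0.          0.          1.        ]]
dict_keys(['image', 'mtx', 'pose']) [[535.29891491   0.         320.68449542]
 [  0.         535.29891491 237.00393616]
 [  0.           0.           1.        ]] [[ 0.98179363  0.12524601 -0.14281     0.35977579]
 [-0.18903175  0.71808735 -0.66978919 -0.73195118]
 [ 0.01866164  0.68459039  0.72868906  0.81782262]
 [ 0.          0.          0.          1.        ]]
{'clock': 0.1, 'joints': array([ 1.09400940e+00,  3.42652522e-01,  1.52494237e+00, -1.21076228e-05,
        1.27539825e+00, -1.46010246e-01]), 'qd': array([ 0.00195863, -0.00140089, -0.00173427, -0.00232963,  0.00087865,
       -0.0006691 ]), 'effort': array([ 1.50354099e-03, -4.34445763e+01, -2.46490449e+01, -1.52373409e-04,
        4.77213747e-03, -5.30133991e-05]), 'tcp_pos': array([0.17033638, 0.49623602, 0.24768842]), 'ee_rot': array([-1.55650451,  0.25995174, -0.25929245]), 'ft_force': array([ 0.29972577, -0.58107914,  0.70060616]), 'torque': array([-0.00199919, -0.0133255 ,  0.00200614]), 'opening': 0.9972521315957996} 0.017
```

View pics/top0.png

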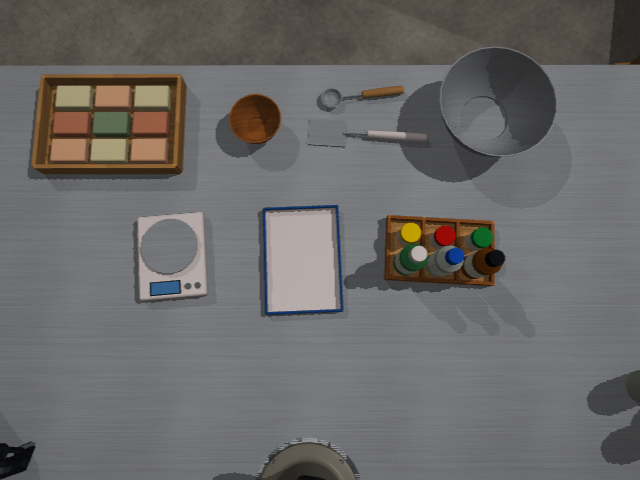

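View pics/side0.png

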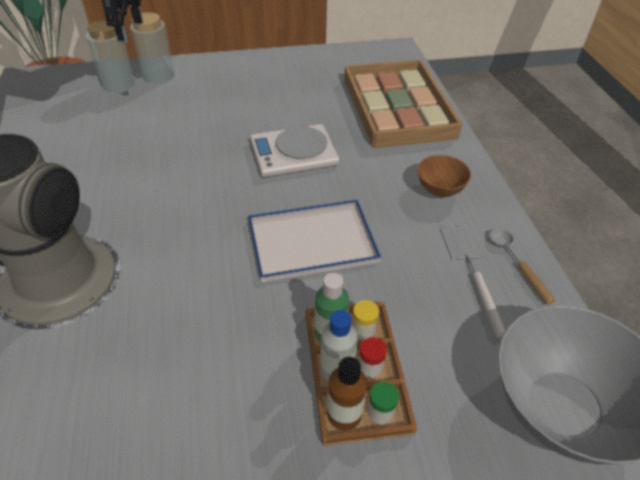

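The top view has the scale on the left (plate ≈ 169,246), the tray in the middle (≈ 302,260) and the organiser on the right. Its caps are white (419,255), blue (455,257) and black (495,259), and its lids are yellow (411,232), red (445,236) and green (482,237). The red pot is behind the metal bottle in the middle lane. I'll enlarge the organiser in both views to measure it.

```bash
python3 - <<'E'
import cv2,numpy as np
t=cv2.imread('pics/top0.png')[205:297,375:515]; s=cv2.imread('pics/side0.png')[265:445,295:425]
cv2.imwrite('pics/ct.png',cv2.resize(t,None,fx=5.7,fy=5.7,interpolation=cv2.INTER_CUBIC))
cv2.imwrite('pics/cs.png',cv2.resize(s,None,fx=3.3,fy=3.3,interpolation=cv2.INTER_CUBIC))
E
```

```text
(no output)
```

View pics/ct.png

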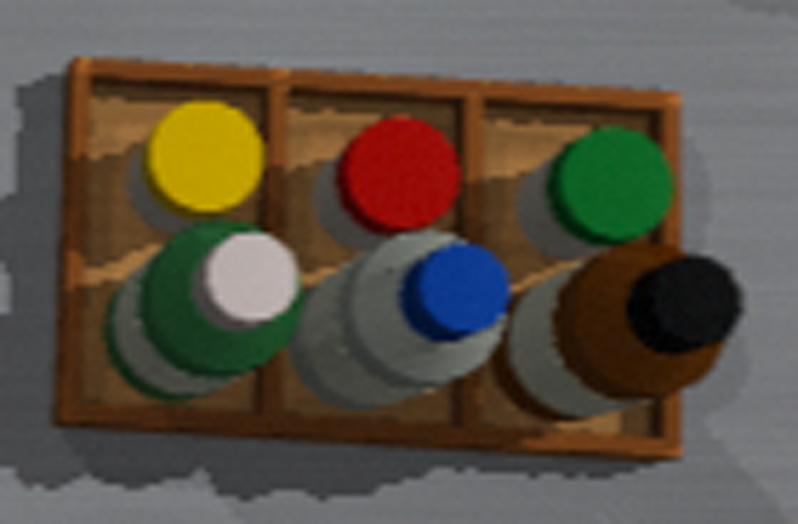

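View pics/cs.png

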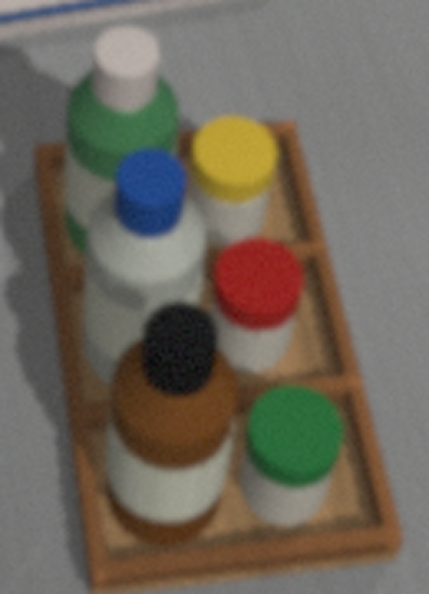

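Enlarged top crop (×5.7): cap tops are white (254,276), blue (460,289), black (690,302); lid tops are yellow (206,156), red (400,174), green (612,185). Side crop (×3.3): caps (127,53), (151,178), (181,333); lids (235,150), (258,279), (295,428).

```bash
python3 - <<'E'
from h import *
T=dict(green=(254,276),metal=(460,289),amber=(690,302),ypot=(206,156),rpot=(400,174),gpot=(612,185))
S=dict(green=(127,53),metal=(151,178),amber=(181,333),ypot=(235,150),rpot=(258,279),gpot=(295,428))
for k in T:
    z=.068 if 'pot' in k else .158
    a=ray('top',375+(T[k][0]+.5)/5.7-.5,205+(T[k][1]+.5)/5.7-.5,z); b=ray('side',295+(S[k][0]+.5)/3.3-.5,265+(S[k][1]+.5)/3.3-.5,z)
    print(k,a.round(4),b.round(4))
print('org corners z25')
for X,Y in((76,60),(680,95),(60,422),(680,455)): print(ray('top',375+X/5.7-.5,205+Y/5.7-.5,.025).round(4))
print('tray');
for u,v in((263,207),(338,206),(342,312),(266,314)): print(ray('top',u,v,.018).round(4))
print('plate',ray('top',169,246,.036),ray('side',301,143,.036))
img=cv2.imread('pics/top0.png')[205:310,130:350]; cv2.imwrite('pics/ct2.png',cv2.resize(img,None,fx=3.6,fy=3.6,interpolation=cv2.INTER_CUBIC))
E
```

```text
green [ 0.4916 -0.2201  0.158 ] [ 0.4906 -0.2214  0.158 ]
metal [ 0.487  -0.2905  0.158 ] [ 0.4865 -0.2933  0.158 ]
amber [ 0.4824 -0.3691  0.158 ] [ 0.4822 -0.3716  0.158 ]
ypot [ 0.551  -0.2234  0.068 ] [ 0.5504 -0.2241  0.068 ]
rpot [ 0.544  -0.2966  0.068 ] [ 0.5426 -0.3004  0.068 ]
gpot [ 0.5396 -0.3767  0.068 ] [ 0.5394 -0.3793  0.068 ]
org corners z25
[ 0.5985 -0.1816  0.025 ]
[ 0.584  -0.4209  0.025 ]
[ 0.4544 -0.1715  0.025 ]
[ 0.4412 -0.4118  0.025 ]
tray
[0.6193 0.1023 0.018 ]
[ 0.6214 -0.0692  0.018 ]
[ 0.3813 -0.0758  0.018 ]
[0.3773 0.0915 0.018 ]
plate [0.52627827 0.30686932 0.036     ] [0.52495794 0.29846352 0.036     ]
```

View pics/ct2.png

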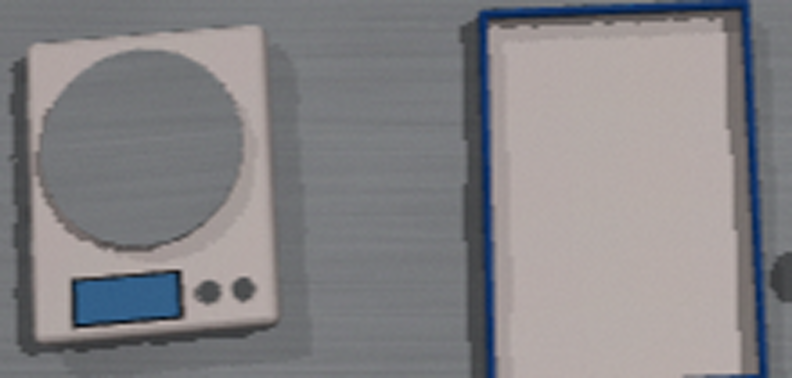

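```bash
cat >> h.py <<'E'
from scipy.spatial.transform import Rotation as Ro
RD=np.array([[1,0,0],[0,0,1],[0,-1,0]],float)  # tool x=world x, y=down, z=world y
def plan(*W,yaw=0):
    s=manip.read_state(); R=Ro.from_rotvec(s['ee_rot']); D=Ro.from_euler('z',yaw,degrees=True)*Ro.from_matrix(RD)
    print('t',round(s['clock'],2),'tcp',s['tcp_pos'].round(4),'open',round(s['opening'],3),'F',s['ft_force'].round(1),'j',s['joints'].round(2))
    print('dr',np.degrees((R.inv()*D).as_rotvec()).round(2))
    for w in W: print('slide',(100*R.inv().apply(np.array(w)-s['tcp_pos'])).round(2))
E
python3 - <<'E'
from h import *
print(Ro.from_rotvec(manip.read_state()['ee_rot']).as_matrix().round(3))
plan((.45,.10,.25),(.491,-.221,.25))
q=lambda X,Y,z:ray('top',130+(X+.5)/3.6-.5,205+(Y+.5)/3.6-.5,z)
c=[q(*p,.026) for p in((30,45),(264,25),(277,322),(37,342))]; o=np.mean(c,0); ax=(c[0]+c[1]-c[2]-c[3]); ax/=np.linalg.norm(ax)
print(np.round(c,4),o,o+.02*ax, q(141,149.5,.036))
img=cv2.imread('pics/side0.png')[115:185,240:350]; cv2.imwrite('pics/cs2.png',cv2.resize(img,None,fx=6,fy=6,interpolation=cv2.INTER_CUBIC))
E
```

```text
[[ 0.946 -0.001  0.325]
 [-0.325 -0.001  0.946]
 [-0.    -1.    -0.001]]
t 0.1 tcp [0.1703 0.4962 0.2477] open 0.997 F [ 0.3 -0.6  0.7] j [ 1.09  0.34  1.52 -0.    1.28 -0.15]
dr [  0.08 -18.95  -0.02]
slide [ 39.32  -0.2  -28.39]
slide [ 53.62  -0.16 -57.42]
[[0.5941 0.3833 0.026 ]
 [0.6068 0.2371 0.026 ]
 [0.4206 0.222  0.026 ]
 [0.4087 0.3678 0.026 ]] [0.50757136 0.302561   0.026     ] [0.5275038  0.30420352 0.026     ] [0.52590479 0.30728092 0.036     ]
```

View pics/cs2.png

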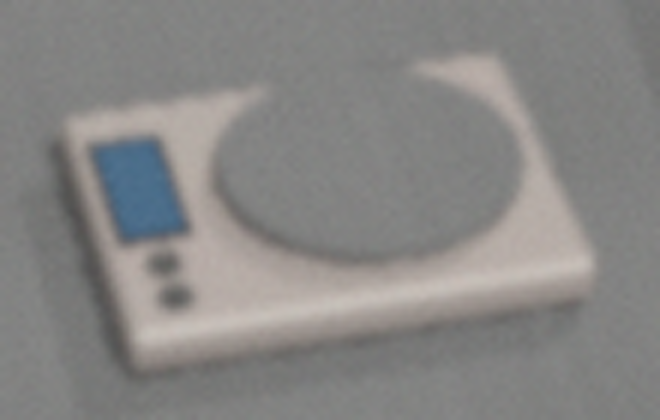

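The plate in the side crop spans columns 213–524 and rows ~60–262, so its centre is ≈ (301.2,141.2) in the full image. Combined with the top view, that puts the plate centre at ≈ (0.5265, 0.3045). I'll move towards the green bottle, which is nearest the tray.

Call:
drive_tool:
  targets:
    - {"slide": [10,-0.2,-7],"dr": [0,-9,0],"grip": 0.4}
    - {"slide": [20,-0.2,-14],"dr": [0,-19,0],"grip": 0.4}
    - {"slide": [30,-0.2,-21],"dr": [0,-19,0],"grip": 0.4}
    - {"slide": [39.3,-0.2,-28.4],"dr": [0,-19,0],"grip": 0.4}
    - {"slide": [43,-0.2,-36],"dr": [0,-19,0],"grip": 0.4}
    - {"slide": [47,-0.2,-44],"dr": [0,-19,0],"grip": 0.4}
    - {"slide": [51,-0.2,-51],"dr": [0,-19,0],"grip": 0.4}
    - {"slide": [53.6,-0.2,-57.4],"dr": [0,-19,0],"grip": 0.4}
    - {"slide": [53.6,-0.2,-57.4],"dr": [0,-19,0],"grip": 0.4}
    - {"slide": [53.6,-0.2,-57.4],"dr": [0,-19,0],"grip": 0.4}

```text
clock: 1.35
tcp_pos: [0.441, -0.0558, 0.25]
ee_rot: [-1.572, 0.0, 0.001]
ft_force: [0.7, -0.1, 0.3]
opening: 0.703
```

```bash
python3 - <<'E'
from h import *
plan((.491,-.221,.25),(.491,-.221,.148))
E
```

```text
t 1.35 tcp [ 0.441  -0.0558  0.25  ] open 0.703 F [ 0.7 -0.1  0.3] j [-0.3   0.19  1.73 -0.    1.22 -1.87]
dr [ 0.06  0.03 -0.04]
slide [  4.99   0.02 -16.52]
slide [  5.    10.22 -16.51]
```

Call:
drive_tool:
  targets:
    - {"slide": [1.7,0,-5.5],"grip": 0.4}
    - {"slide": [3.3,0,-11],"grip": 0.4}
    - {"slide": [5,0,-16.5],"grip": 0.4}
    - {"slide": [5,0,-16.5],"grip": 0.4}
    - {"slide": [5,0,-16.5],"grip": 0.4}
    - {"slide": [5,4,-16.5],"grip": 0.4}
    - {"slide": [5,7,-16.5],"grip": 0.4}

```text
invalid input
```

```bash
python3 - <<'E'
from h import *
plan((.491,-.221,.148))
d=shot('top','a.png'); s=shot('side','a2.png')
a=cv2.resize(d['image'][195:297,370:510,::-1],None,fx=3.5,fy=3.5); b=cv2.resize(s['image'][245:400,270:400,::-1],None,fx=3,fy=3); b=cv2.resize(b,(390,465)); a=cv2.copyMakeBorder(a,0,465-357,0,0,0)
cv2.imwrite('pics/a3.png',np.hstack([a[:, :410] if 0 else cv2.resize(a,(400,380)) if 0 else a[:465,:400],b]))
E
```

```text
t 1.35 tcp [ 0.441  -0.0558  0.25  ] open 0.703 F [ 0.7 -0.1  0.3] j [-0.3   0.19  1.73 -0.    1.22 -1.87]
dr [ 0.06  0.03 -0.04]
slide [  5.    10.22 -16.51]
```

View pics/a3.png

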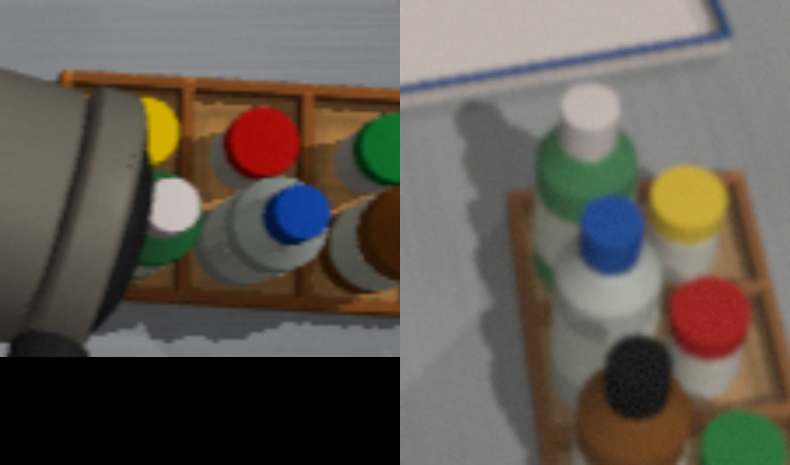

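The move call was refused: my rows left out `dr`, so it has to be included. The picture only shows the arm not yet over the bottles. I'll repeat the move with `dr`.

Call:
drive_tool:
  targets:
    - {"slide": [1.7,0,-5.5],"dr": [0,0,0],"grip": 0.4}
    - {"slide": [3.3,0,-11],"dr": [0,0,0],"grip": 0.4}
    - {"slide": [5,0,-16.5],"dr": [0,0,0],"grip": 0.4}
    - {"slide": [5,0,-16.5],"dr": [0,0,0],"grip": 0.4}
    - {"slide": [5,0,-16.5],"dr": [0,0,0],"grip": 0.4}
    - {"slide": [5,4,-16.5],"dr": [0,0,0],"grip": 0.4}
    - {"slide": [5,7,-16.5],"dr": [0,0,0],"grip": 0.4}

```text
clock: 2.33
tcp_pos: [0.4906, -0.2223, 0.1794]
ee_rot: [-1.573, 0.004, -0.002]
ft_force: [0.3, 0.3, 0.2]
opening: 0.699
```

```bash
python3 - <<'E'
from h import *
plan((.491,-.221,.148))
s=shot('side','b.png')
cv2.imwrite('pics/b3.png',cv2.resize(s['image'][220:360,270:430,::-1],None,fx=4,fy=4))
E
```

```text
t 2.33 tcp [ 0.4906 -0.2223  0.1794] open 0.699 F [0.3 0.3 0.2] j [-0.57  0.43  1.59 -0.    1.12 -2.13]
dr [ 0.14 -0.22 -0.04]
slide [0.04 3.14 0.14]
```

View pics/b3.png

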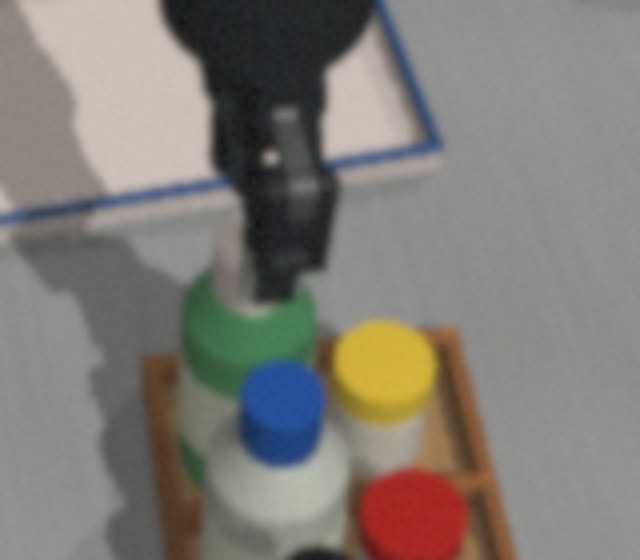

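```bash
python3 - <<'E'
from h import *
for y in(-.251,-.256,-.265):print(proj('side',(.4906,y,.1624)), proj('side',(.4906,y,.17)))
print(proj('side',(.491,-.221,.158)))
E
```

```text
[337.22977658 293.87220094] [337.43589427 290.83342439]
[337.91849315 296.46388946] [338.13017506 293.43027165]
[339.17255138 301.18299811] [339.39446482 298.15914708]
[333.3619553  280.47859396]
```

The projected fingertip (≈ 338,295) matches the picture, so the alignment is good. I'll go down, grip the cap and lift a little.

Call:
drive_tool:
  targets:
    - {"slide": [0,1.6,0.1],"dr": [0,0,0],"grip": 0.4}
    - {"slide": [0,3.1,0.1],"dr": [0,0,0],"grip": 0.4}
    - {"slide": [0,3.1,0.1],"dr": [0,0,0],"grip": 0.4}
    - {"slide": [0,3.1,0.1],"dr": [0,0,0],"grip": -0.6}
    - {"slide": [0,3.1,0.1],"dr": [0,0,0],"grip": -0.6}
    - {"slide": [0,3.1,0.1],"dr": [0,0,0],"grip": -0.6}
    - {"slide": [0,3.1,0.1],"dr": [0,0,0],"grip": -0.6}
  newtons: 40

```text
clock: 3.25
tcp_pos: [0.4892, -0.2205, 0.1457]
ee_rot: [-1.57, 0.007, 0.001]
ft_force: [0.2, 2.3, 6.4]
opening: 0.36
```

```bash
python3 - <<'E'
from h import *
plan((.491,-.221,.25),(.575,.01,.25))
E
```

```text
t 3.25 tcp [ 0.4892 -0.2205  0.1457] open 0.36 F [0.2 2.3 6.4] j [-0.57  0.47  1.63 -0.    1.04 -2.13]
dr [-0.02 -0.23 -0.26]
slide [  0.13 -10.44  -0.05]
slide [  8.44 -10.46  23.08]
```

Call:
drive_tool:
  targets:
    - {"slide": [0,-2,0],"dr": [0,0,0],"grip": -0.6}
    - {"slide": [0,-5,0],"dr": [0,0,0],"grip": -0.6}
    - {"slide": [0.1,-8.5,0],"dr": [0,0,0],"grip": -0.6}
    - {"slide": [0.1,-10.4,0],"dr": [0,0,0],"grip": -0.6}
    - {"slide": [1.5,-10.4,4],"dr": [0,0,0],"grip": -0.6}
    - {"slide": [3.3,-10.4,9],"dr": [0,0,0],"grip": -0.6}
    - {"slide": [5.2,-10.4,14],"dr": [0,0,0],"grip": -0.6}
    - {"slide": [7,-10.4,19],"dr": [0,0,0],"grip": -0.6}
    - {"slide": [8.5,-10.4,23],"dr": [0,0,0],"grip": -0.6}
    - {"slide": [8.5,-10.4,23],"dr": [0,0,0],"grip": -0.6}

```text
clock: 4.5
tcp_pos: [0.5758, 0.012, 0.2485]
ee_rot: [-1.57, 0.005, 0.005]
ft_force: [-0.1, -1.8, -3.2]
opening: 0.356
```

```bash
python3 - <<'E'
from h import *
plan((.575,.01,.16),(.575,.01,.1415))
d=shot('side','c.png'); cv2.imwrite('pics/c3.png',d['image'][120:460,200:440,::-1])
E
```

```text
t 4.5 tcp [0.5758 0.012  0.2485] open 0.356 F [-0.1 -1.8 -3.2] j [-0.11  0.44  1.37  0.    1.33 -1.68]
dr [-0.07  0.01 -0.34]
slide [-0.03  8.85 -0.21]
slide [-0.02 10.7  -0.21]
```

View pics/c3.png

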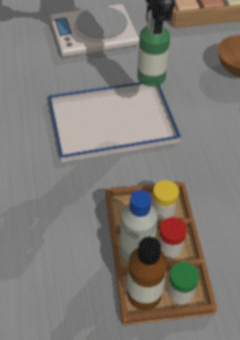

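The green bottle hangs upright over the tray at about (153,55) in the crop, and the measured load is 3.2 N. I'll lower it.

Call:
drive_tool:
  targets:
    - {"slide": [0,3,-0.2],"dr": [0,0,0],"grip": -0.6}
    - {"slide": [0,6,-0.2],"dr": [0,0,0],"grip": -0.6}
    - {"slide": [0,8.5,-0.2],"dr": [0,0,0],"grip": -0.6}
    - {"slide": [0,9.8,-0.2],"dr": [0,0,0],"grip": -0.6}
    - {"slide": [0,10.4,-0.2],"dr": [0,0,0],"grip": -0.6}
    - {"slide": [0,10.7,-0.2],"dr": [0,0,0],"grip": -0.6}
    - {"slide": [0,10.7,-0.2],"dr": [0,0,0],"grip": -0.6}

```text
clock: 5.42
tcp_pos: [0.575, 0.0082, 0.1421]
ee_rot: [-1.571, 0.005, 0.003]
ft_force: [0.7, -0.9, -3.2]
opening: 0.36
```

Call:
drive_tool:
  targets:
    - {"slide": [0,0.15,0],"dr": [0,0,0],"grip": -0.6}
    - {"slide": [0,0.25,0],"dr": [0,0,0],"grip": -0.6}
    - {"slide": [0,0.25,0],"dr": [0,0,0],"grip": -0.6}

```text
clock: 5.8
tcp_pos: [0.5755, 0.0083, 0.1406]
ee_rot: [-1.571, 0.004, 0.002]
ft_force: [-0.2, -0.1, 5.4]
opening: 0.361
```

Contact shows as 5.4 N upward. I'll release, rise and move to the metal bottle.

Call:
drive_tool:
  targets:
    - {"slide": [0,0,0],"dr": [0,0,0],"grip": 0.0}
    - {"slide": [0,0,0],"dr": [0,0,0],"grip": 0.4}
    - {"slide": [0,0,0],"dr": [0,0,0],"grip": 0.4}
    - {"slide": [0,-2,0],"dr": [0,0,0],"grip": 0.4}
    - {"slide": [0,-7,0],"dr": [0,0,0],"grip": 0.4}
    - {"slide": [-1,-9,-5],"dr": [0,0,0],"grip": 0.4}
    - {"slide": [-3,-9,-11],"dr": [0,0,0],"grip": 0.4}
    - {"slide": [-5,-9,-17],"dr": [0,0,0],"grip": 0.4}
    - {"slide": [-7,-9,-23],"dr": [0,0,0],"grip": 0.4}
    - {"slide": [-8.8,-9,-29],"dr": [0,0,0],"grip": 0.4}

```text
clock: 7.05
tcp_pos: [0.4873, -0.2811, 0.231]
ee_rot: [-1.571, 0.003, 0.002]
ft_force: [1.2, -0.5, -0.7]
opening: 0.7
```

```bash
python3 - <<'E'
from h import *
plan((.487,-.292,.19),(.487,-.292,.149))
E
```

```text
t 7.05 tcp [ 0.4873 -0.2811  0.231 ] open 0.7 F [ 1.2 -0.5 -0.7] j [-0.66  0.43  1.44 -0.    1.27 -2.23]
dr [ 0.   -0.07 -0.18]
slide [-0.01  4.1  -1.09]
slide [ 0.    8.2  -1.09]
```

Call:
drive_tool:
  targets:
    - {"slide": [0,1,-1.1],"dr": [0,0,0],"grip": 0.4}
    - {"slide": [0,3,-1.1],"dr": [0,0,0],"grip": 0.4}
    - {"slide": [0,6,-1.1],"dr": [0,0,0],"grip": 0.4}
    - {"slide": [0,8.2,-1.1],"dr": [0,0,0],"grip": 0.4}
    - {"slide": [0,8.2,-1.1],"dr": [0,0,0],"grip": 0.4}
    - {"slide": [0,8.2,-1.1],"dr": [0,0,0],"grip": 0.4}
    - {"slide": [0,8.2,-1.1],"dr": [0,0,0],"grip": -0.6}
    - {"slide": [0,8.2,-1.1],"dr": [0,0,0],"grip": -0.6}
    - {"slide": [0,8.2,-1.1],"dr": [0,0,0],"grip": -0.6}
    - {"slide": [0,8.2,-1.1],"dr": [0,0,0],"grip": -0.6}

```text
clock: 8.3
tcp_pos: [0.4875, -0.2925, 0.1502]
ee_rot: [-1.572, 0.002, -0.0]
ft_force: [-0.1, 0.6, 6.5]
opening: 0.359
```

```bash
python3 - <<'E'
from h import *
plan((.487,-.292,.25),(.50,.01,.25))
E
```

```text
t 8.3 tcp [ 0.4875 -0.2925  0.1502] open 0.359 F [-0.1  0.6  6.5] j [-0.67  0.51  1.54 -0.    1.09 -2.24]
dr [ 0.08 -0.08 -0.07]
slide [-0.06 -9.98  0.04]
slide [  1.2  -10.03  30.24]
```

Call:
drive_tool:
  targets:
    - {"slide": [0,-2,0],"dr": [0,0,0],"grip": -0.6}
    - {"slide": [0,-5,0],"dr": [0,0,0],"grip": -0.6}
    - {"slide": [0,-8.5,0],"dr": [0,0,0],"grip": -0.6}
    - {"slide": [0,-10,3],"dr": [0,0,0],"grip": -0.6}
    - {"slide": [0.3,-10,8.5],"dr": [0,0,0],"grip": -0.6}
    - {"slide": [0.5,-10,14],"dr": [0,0,0],"grip": -0.6}
    - {"slide": [0.7,-10,19.5],"dr": [0,0,0],"grip": -0.6}
    - {"slide": [1,-10,25],"dr": [0,0,0],"grip": -0.6}
    - {"slide": [1.2,-10,30.2],"dr": [0,0,0],"grip": -0.6}
    - {"slide": [1.2,-10,30.2],"dr": [0,0,0],"grip": -0.6}

```text
clock: 9.55
tcp_pos: [0.4993, 0.013, 0.2492]
ee_rot: [-1.571, -0.001, 0.005]
ft_force: [1.2, -0.3, -3.2]
opening: 0.355
```

```bash
python3 - <<'E'
from h import *
plan((.50,.01,.1452))
E
```

```text
t 9.55 tcp [0.4993 0.013  0.2492] open 0.355 F [ 1.2 -0.3 -3.2] j [-0.13  0.3   1.59 -0.    1.26 -1.7 ]
dr [ 0.01  0.21 -0.16]
slide [ 0.1 10.4 -0.3]
```

Call:
drive_tool:
  targets:
    - {"slide": [0.1,3,-0.3],"dr": [0,0,0],"grip": -0.6}
    - {"slide": [0.1,6,-0.3],"dr": [0,0,0],"grip": -0.6}
    - {"slide": [0.1,8.5,-0.3],"dr": [0,0,0],"grip": -0.6}
    - {"slide": [0.1,9.8,-0.3],"dr": [0,0,0],"grip": -0.6}
    - {"slide": [0.1,10.2,-0.3],"dr": [0,0,0],"grip": -0.6}
    - {"slide": [0.1,10.4,-0.3],"dr": [0,0,0],"grip": -0.6}
    - {"slide": [0.1,10.5,-0.3],"dr": [0,0,0],"grip": -0.6}
    - {"slide": [0.1,10.5,-0.3],"dr": [0,0,0],"grip": -0.6}

```text
clock: 10.55
tcp_pos: [0.5006, 0.0098, 0.1452]
ee_rot: [-1.571, -0.002, 0.003]
ft_force: [-0.3, -0.9, 2.5]
opening: 0.359
```

In contact. I'll release and move to the amber bottle.

Call:
drive_tool:
  targets:
    - {"slide": [0,0,0],"dr": [0,0,0],"grip": 0.0}
    - {"slide": [0,0,0],"dr": [0,0,0],"grip": 0.4}
    - {"slide": [0,0,0],"dr": [0,0,0],"grip": 0.4}
    - {"slide": [0,-2,0],"dr": [0,0,0],"grip": 0.4}
    - {"slide": [0,-7,0],"dr": [0,0,0],"grip": 0.4}
    - {"slide": [0,-9,-6],"dr": [0,0,0],"grip": 0.4}
    - {"slide": [-0.4,-9,-12],"dr": [0,0,0],"grip": 0.4}
    - {"slide": [-0.8,-9,-18],"dr": [0,0,0],"grip": 0.4}
    - {"slide": [-1.2,-9,-24],"dr": [0,0,0],"grip": 0.4}
    - {"slide": [-1.6,-9,-30],"dr": [0,0,0],"grip": 0.4}

```text
clock: 11.8
tcp_pos: [0.4854, -0.2921, 0.2355]
ee_rot: [-1.572, -0.003, 0.003]
ft_force: [0.4, 0.8, 0.1]
opening: 0.695
```

```bash
python3 - <<'E'
from h import *
plan((.4825,-.370,.23),(.4825,-.370,.149))
E
```

```text
t 11.8 tcp [ 0.4854 -0.2921  0.2355] open 0.695 F [0.4 0.8 0.1] j [-0.68  0.43  1.43 -0.    1.29 -2.25]
dr [ 0.04  0.21 -0.03]
slide [-0.32  0.56 -7.79]
slide [-0.32  8.66 -7.79]
```

Call:
drive_tool:
  targets:
    - {"slide": [-0.2,0.5,-4],"dr": [0,0,0],"grip": 0.4}
    - {"slide": [-0.3,0.5,-7.8],"dr": [0,0,0],"grip": 0.4}
    - {"slide": [-0.3,2,-7.8],"dr": [0,0,0],"grip": 0.4}
    - {"slide": [-0.3,5,-7.8],"dr": [0,0,0],"grip": 0.4}
    - {"slide": [-0.3,8,-7.8],"dr": [0,0,0],"grip": 0.4}
    - {"slide": [-0.3,8.7,-7.8],"dr": [0,0,0],"grip": 0.4}
    - {"slide": [-0.3,8.7,-7.8],"dr": [0,0,0],"grip": 0.4}
    - {"slide": [-0.3,8.7,-7.8],"dr": [0,0,0],"grip": -0.6}
    - {"slide": [-0.3,8.7,-7.8],"dr": [0,0,0],"grip": -0.6}
    - {"slide": [-0.3,8.7,-7.8],"dr": [0,0,0],"grip": -0.6}

```text
clock: 13.05
tcp_pos: [0.4832, -0.3708, 0.1501]
ee_rot: [-1.574, -0.004, 0.002]
ft_force: [1.2, 0.4, 6.6]
opening: 0.353
```

Call:
drive_tool:
  targets:
    - {"slide": [0,0,0],"dr": [0,0,0],"grip": -0.6}

```text
clock: 13.18
tcp_pos: [0.4831, -0.3707, 0.1503]
ee_rot: [-1.574, -0.004, 0.001]
ft_force: [0.1, 0.2, -2.4]
opening: 0.36
```

```bash
python3 - <<'E'
from h import *
plan((.4825,-.370,.25),(.425,.01,.25))
E
```

```text
t 13.18 tcp [ 0.4831 -0.3707  0.1503] open 0.36 F [ 0.1  0.2 -2.4] j [-0.78  0.58  1.42 -0.    1.14 -2.35]
dr [0.16 0.2  0.1 ]
slide [-0.05 -9.98  0.04]
slide [ -5.66 -10.09  38.06]
```

Call:
drive_tool:
  targets:
    - {"slide": [0,-2,0],"dr": [0,0,0],"grip": -0.6}
    - {"slide": [0,-5,0],"dr": [0,0,0],"grip": -0.6}
    - {"slide": [0,-8.5,0],"dr": [0,0,0],"grip": -0.6}
    - {"slide": [0,-10,3],"dr": [0,0,0],"grip": -0.6}
    - {"slide": [-1,-10,8.5],"dr": [0,0,0],"grip": -0.6}
    - {"slide": [-2,-10,14],"dr": [0,0,0],"grip": -0.6}
    - {"slide": [-3,-10,20],"dr": [0,0,0],"grip": -0.6}
    - {"slide": [-4,-10,26],"dr": [0,0,0],"grip": -0.6}
    - {"slide": [-5,-10,32],"dr": [0,0,0],"grip": -0.6}
    - {"slide": [-5.7,-10,37],"dr": [0,0,0],"grip": -0.6}

```text
clock: 14.42
tcp_pos: [0.4234, 0.0015, 0.2488]
ee_rot: [-1.573, -0.004, 0.002]
ft_force: [0.4, 0.2, -2.6]
opening: 0.36
```

```bash
python3 - <<'E'
from h import *
plan((.425,.01,.1453))
E
```

```text
t 14.43 tcp [0.4234 0.0015 0.2488] open 0.36 F [ 0.4  0.2 -2.6] j [-0.18  0.15  1.78 -0.    1.21 -1.75]
dr [0.13 0.22 0.04]
slide [ 0.16 10.34  0.88]
```

Call:
drive_tool:
  targets:
    - {"slide": [0.2,3,0.8],"dr": [0,0,0],"grip": -0.6}
    - {"slide": [0.2,6,0.8],"dr": [0,0,0],"grip": -0.6}
    - {"slide": [0.2,8.5,0.8],"dr": [0,0,0],"grip": -0.6}
    - {"slide": [0.2,9.8,0.8],"dr": [0,0,0],"grip": -0.6}
    - {"slide": [0.2,10.2,0.8],"dr": [0,0,0],"grip": -0.6}
    - {"slide": [0.2,10.4,0.8],"dr": [0,0,0],"grip": -0.6}
    - {"slide": [0.2,10.5,0.8],"dr": [0,0,0],"grip": -0.6}
    - {"slide": [0.2,10.5,0.8],"dr": [0,0,0],"grip": -0.6}

```text
clock: 15.42
tcp_pos: [0.4264, 0.009, 0.1451]
ee_rot: [-1.574, -0.006, 0.0]
ft_force: [-1.2, -0.4, 6.0]
opening: 0.356
```

Call:
drive_tool:
  targets:
    - {"slide": [0,0,0],"dr": [0,0,0],"grip": 0.0}
    - {"slide": [0,0,0],"dr": [0,0,0],"grip": 0.4}
    - {"slide": [0,0,0],"dr": [0,0,0],"grip": 0.4}
    - {"slide": [0,-2,0],"dr": [0,0,0],"grip": 0.4}
    - {"slide": [0,-7,0],"dr": [0,0,0],"grip": 0.4}
    - {"slide": [0,-7,-5],"dr": [0,0,0],"grip": 0.4}
    - {"slide": [2,-7,-10],"dr": [0,0,0],"grip": 0.4}
    - {"slide": [3,-7,-15],"dr": [0,0,0],"grip": 0.4}
    - {"slide": [4,-7,-18],"dr": [0,0,0],"grip": 0.4}

```text
clock: 16.55
tcp_pos: [0.467, -0.1729, 0.2156]
ee_rot: [-1.574, -0.004, -0.001]
ft_force: [0.7, 0.0, 0.1]
opening: 0.701
```

```bash
python3 - <<'E'
from h import *
plan((.5435,-.298,.17),(.5435,-.298,.060))
d=shot('side','d.png'); t=shot('top','d2.png')
cv2.imwrite('pics/d3.png',np.hstack([d['image'][120:450,220:430,::-1],t['image'][180:320,250:520,::-1].repeat(2,0)[:280].copy().repeat(2,1) if 0 else cv2.copyMakeBorder(cv2.resize(t['image'][180:320,250:520,::-1],None,fx=2,fy=2),0,50,0,0,0)]))
E
```

```text
t 16.55 tcp [ 0.467  -0.1729  0.2156] open 0.701 F [0.7 0.  0.1] j [-0.51  0.32  1.65 -0.    1.16 -2.08]
dr [0.17 0.12 0.2 ]
slide [  7.61   4.63 -12.51]
slide [  7.57  15.63 -12.48]
```

View pics/d3.png

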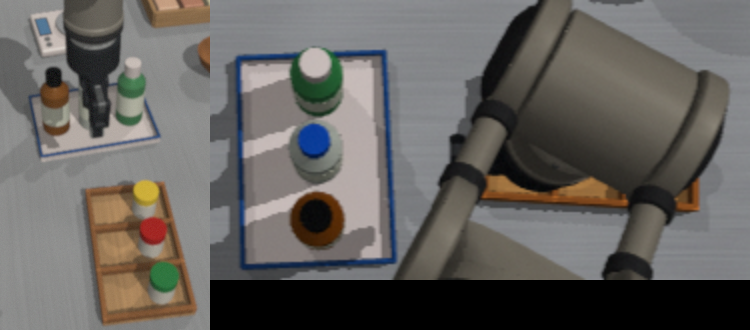

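All three bottles stand upright on the tray and the pots are undisturbed in the organiser. Next is the red pot, with the jaws opened a bit less to clear its neighbours.

Call:
drive_tool:
  targets:
    - {"slide": [2.5,1,-4],"dr": [0,0,0],"grip": 0.3}
    - {"slide": [5,3,-8],"dr": [0,0,0],"grip": 0.3}
    - {"slide": [7.6,4.6,-12.5],"dr": [0,0,0],"grip": 0.3}
    - {"slide": [7.6,7,-12.5],"dr": [0,0,0],"grip": 0.3}
    - {"slide": [7.6,10,-12.5],"dr": [0,0,0],"grip": 0.3}
    - {"slide": [7.6,10,-12.5],"dr": [0,0,0],"grip": 0.3}

```text
clock: 17.4
tcp_pos: [0.5426, -0.2972, 0.1137]
ee_rot: [-1.571, -0.0, 0.002]
ft_force: [-0.4, 0.2, -0.3]
opening: 0.654
```

```bash
python3 - <<'E'
from h import *
plan((.5435,-.298,.060))
d=shot('side','e.png')
cv2.imwrite('pics/e3.png',cv2.resize(d['image'][260:440,290:430,::-1],None,fx=3.2,fy=3.2))
E
```

```text
t 17.4 tcp [ 0.5426 -0.2972  0.1137] open 0.654 F [-0.4  0.2 -0.3] j [-0.62  0.64  1.42 -0.    1.08 -2.2 ]
dr [-0.    0.06 -0.05]
slide [ 0.1   5.37 -0.08]
```

View pics/e3.png

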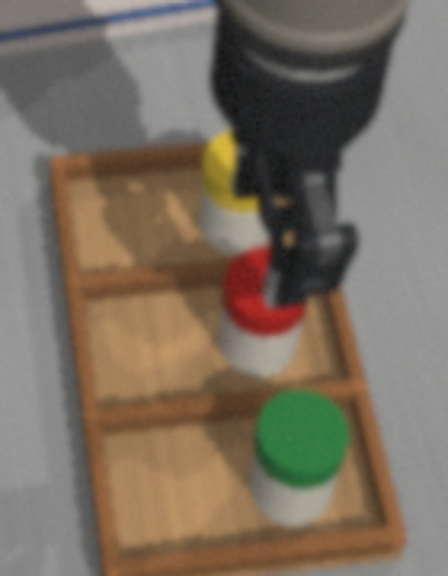

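The gripper is above the red pot, with the near finger at about (292,295) in the crop, raised. I'll go down and close.

Call:
drive_tool:
  targets:
    - {"slide": [0.1,2,-0.1],"dr": [0,0,0],"grip": 0.3}
    - {"slide": [0.1,4,-0.1],"dr": [0,0,0],"grip": 0.3}
    - {"slide": [0.1,5.4,-0.1],"dr": [0,0,0],"grip": 0.3}
    - {"slide": [0.1,5.4,-0.1],"dr": [0,0,0],"grip": 0.3}
    - {"slide": [0.1,5.4,-0.1],"dr": [0,0,0],"grip": -0.3}
    - {"slide": [0.1,5.4,-0.1],"dr": [0,0,0],"grip": -0.3}
    - {"slide": [0.1,5.4,-0.1],"dr": [0,0,0],"grip": -0.3}
    - {"slide": [0.1,5.4,-0.1],"dr": [0,0,0],"grip": -0.3}
  newtons: 30

```text
clock: 18.45
tcp_pos: [0.5453, -0.2993, 0.0628]
ee_rot: [-1.574, -0.004, -0.002]
ft_force: [-0.0, 1.2, 5.8]
opening: 0.5
```

```bash
python3 - <<'E'
from h import *
plan((.543,-.298,.25),(.5265,.3045,.26))
E
```

```text
t 18.45 tcp [ 0.5453 -0.2993  0.0628] open 0.5 F [-0.   1.2  5.8] j [-0.62  0.7   1.46 -0.    0.97 -2.2 ]
dr [0.19 0.07 0.22]
slide [ -0.16 -18.72   0.07]
slide [ -1.73 -19.92  60.32]
```

Call:
drive_tool:
  targets:
    - {"slide": [0,-2,0],"dr": [0,0,0],"grip": -0.3}
    - {"slide": [0,-6,0],"dr": [0,0,0],"grip": -0.3}
    - {"slide": [0,-11,0],"dr": [0,0,0],"grip": -0.3}
    - {"slide": [0,-16,0],"dr": [0,0,0],"grip": -0.3}
    - {"slide": [0,-18.7,4],"dr": [0,0,0],"grip": -0.3}
    - {"slide": [0,-19.9,9],"dr": [0,0,0],"grip": -0.3}
    - {"slide": [-0.3,-19.9,14],"dr": [0,0,0],"grip": -0.3}
    - {"slide": [-0.5,-19.9,19],"dr": [0,0,0],"grip": -0.3}
    - {"slide": [-0.7,-19.9,24],"dr": [0,0,0],"grip": -0.3}
    - {"slide": [-0.9,-19.9,29],"dr": [0,0,0],"grip": -0.3}

```text
clock: 19.7
tcp_pos: [0.5348, -0.0072, 0.2607]
ee_rot: [-1.574, -0.004, -0.002]
ft_force: [-0.1, 0.6, 0.0]
opening: 0.504
```

```bash
python3 - <<'E'
from h import *
plan((.5265,.3045,.26),(.5265,.3045,.12))
E
```

```text
t 19.7 tcp [ 0.5348 -0.0072  0.2607] open 0.504 F [-0.1  0.6  0. ] j [-0.16  0.35  1.48 -0.    1.31 -1.73]
dr [0.19 0.05 0.21]
slide [-0.8  -0.04 31.17]
slide [-0.85 13.96 31.22]
```

Call:
drive_tool:
  targets:
    - {"slide": [-0.1,0,5],"dr": [0,0,0],"grip": -0.3}
    - {"slide": [-0.3,0,10],"dr": [0,0,0],"grip": -0.3}
    - {"slide": [-0.4,0,15],"dr": [0,0,0],"grip": -0.3}
    - {"slide": [-0.5,0,20],"dr": [0,0,0],"grip": -0.3}
    - {"slide": [-0.7,0,25.5],"dr": [0,0,0],"grip": -0.3}
    - {"slide": [-0.8,0,31.2],"dr": [0,0,0],"grip": -0.3}
    - {"slide": [-0.8,4,31.2],"dr": [0,0,0],"grip": -0.3}
    - {"slide": [-0.8,8,31.2],"dr": [0,0,0],"grip": -0.3}
    - {"slide": [-0.8,12,31.2],"dr": [0,0,0],"grip": -0.3}
    - {"slide": [-0.8,14,31.2],"dr": [0,0,0],"grip": -0.3}

```text
clock: 20.95
tcp_pos: [0.5257, 0.3037, 0.1168]
ee_rot: [-1.576, -0.0, 0.001]
ft_force: [0.2, 0.0, -1.4]
opening: 0.5
```

```bash
python3 - <<'E'
from h import *
plan((.5265,.3045,.0915))
d=shot('side','f.png')
cv2.imwrite('pics/f3.png',cv2.resize(d['image'][60:200,230:400,::-1],None,fx=4,fy=4))
E
```

```text
t 20.95 tcp [0.5257 0.3037 0.1168] open 0.5 F [ 0.2  0.  -1.4] j [ 0.4   0.62  1.46 -0.01  1.07 -1.17]
dr [ 0.3   0.05 -0.02]
slide [0.08 2.53 0.09]
```

View pics/f3.png

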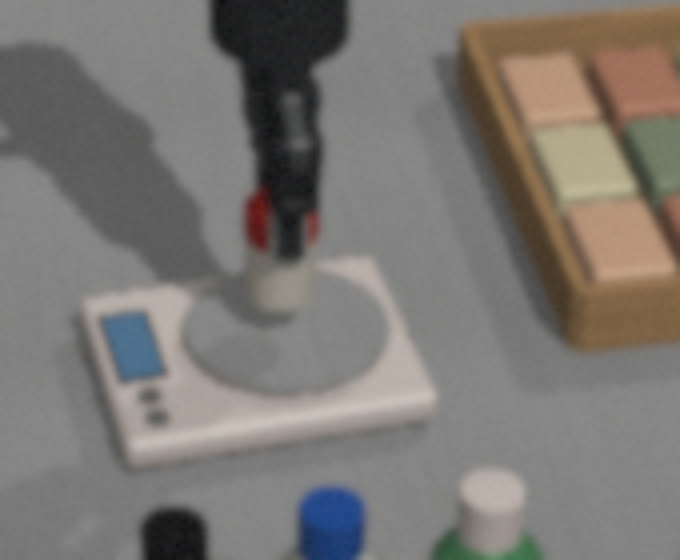

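```bash
python3 - <<'E'
from h import *
print(proj('side',(.5257,.3037,.1117)),proj('side',(.5307,.3037,.1117)))
E
```

```text
[300.67661722 114.87335258] [302.82005866 114.6721449 ]
```

Call:
drive_tool:
  targets:
    - {"slide": [0.1,1,0.1],"dr": [0,0,0],"grip": -0.3}
    - {"slide": [0.1,1.8,0.1],"dr": [0,0,0],"grip": -0.3}
    - {"slide": [0.1,2.2,0.1],"dr": [0,0,0],"grip": -0.3}
    - {"slide": [0.1,2.4,0.1],"dr": [0,0,0],"grip": -0.3}
    - {"slide": [0.1,2.5,0.1],"dr": [0,0,0],"grip": -0.3}
    - {"slide": [0.1,2.5,0.1],"dr": [0,0,0],"grip": -0.3}

```text
clock: 21.75
tcp_pos: [0.5262, 0.3043, 0.0908]
ee_rot: [-1.577, 0.001, 0.002]
ft_force: [-1.9, -0.3, 4.1]
opening: 0.504
```

In contact: the force went from −1.4 N to +4.1 N. I'll release and back off upward.

Call:
drive_tool:
  targets:
    - {"slide": [0,0,0],"dr": [0,0,0],"grip": 0.1}
    - {"slide": [0,0,0],"dr": [0,0,0],"grip": 0.4}
    - {"slide": [0,0,0],"dr": [0,0,0],"grip": 0.4}
    - {"slide": [0,-2,0],"dr": [0,0,0],"grip": 0.4}
    - {"slide": [0,-7,0],"dr": [0,0,0],"grip": 0.4}
    - {"slide": [0,-12,0],"dr": [0,0,0],"grip": 0.4}
    - {"slide": [-2,-14,-5],"dr": [0,0,0],"grip": 0.4}
    - {"slide": [-4,-14,-10],"dr": [0,0,0],"grip": 0.4}
    - {"slide": [-6,-14,-16],"dr": [0,0,0],"grip": 0.4}
    - {"slide": [-8,-14,-22],"dr": [0,0,0],"grip": 0.4}

```text
clock: 23.0
tcp_pos: [0.4462, 0.0849, 0.2323]
ee_rot: [-1.577, -0.0, 0.002]
ft_force: [1.4, -1.1, 0.5]
opening: 0.697
```

```bash
python3 - <<'E'
from h import *
plan((.4264,.009,.20),(.4264,.009,.1455))
d=shot('side','g.png');t=shot('top','g2.png')
cv2.imwrite('pics/g3.png',np.hstack([cv2.resize(d['image'][60:200,230:370,::-1],(400,400)),cv2.resize(t['image'][200:310,125:235,::-1],(400,400))]))
E
```

```text
t 23.0 tcp [0.4462 0.0849 0.2323] open 0.697 F [ 1.4 -1.1  0.5] j [ 0.02  0.23  1.73 -0.01  1.18 -1.55]
dr [ 0.35  0.09 -0.06]
slide [-1.99  3.28 -7.57]
slide [-1.99  8.73 -7.54]
```

View pics/g3.png

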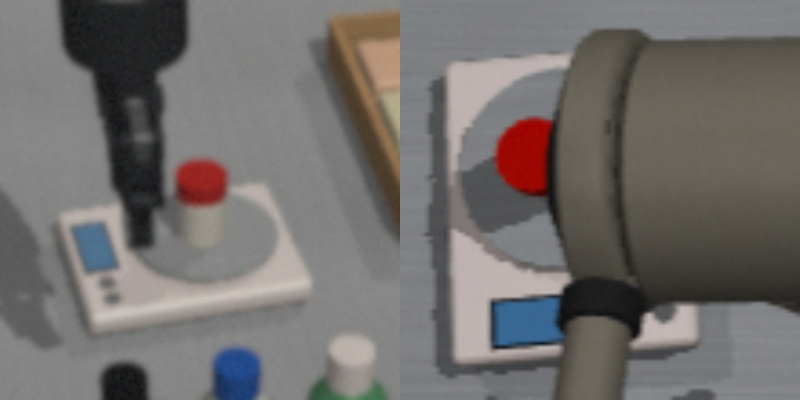

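The red pot stands upright in the middle of the plate. I'll check that numerically and fetch the amber bottle.

```bash
python3 - <<'E'
from h import *
print(ray('top',125+133/3.636,200+156/3.636,.096), ray('side',230+201/400*140,60+176/400*140,.096))
E
```

```text
[0.52297572 0.30395902 0.096     ] [0.52418211 0.3000003  0.096     ]
```

Call:
drive_tool:
  targets:
    - {"slide": [-1,0,-4],"dr": [0,0,0],"grip": 0.4}
    - {"slide": [-2,1,-7.5],"dr": [0,0,0],"grip": 0.4}
    - {"slide": [-2,3.3,-7.5],"dr": [0,0,0],"grip": 0.4}
    - {"slide": [-2,6,-7.5],"dr": [0,0,0],"grip": 0.4}
    - {"slide": [-2,8.5,-7.5],"dr": [0,0,0],"grip": 0.4}
    - {"slide": [-2,8.5,-7.5],"dr": [0,0,0],"grip": 0.4}
    - {"slide": [-2,8.5,-7.5],"dr": [0,0,0],"grip": -0.6}
    - {"slide": [-2,8.5,-7.5],"dr": [0,0,0],"grip": -0.6}
    - {"slide": [-2,8.5,-7.5],"dr": [0,0,0],"grip": -0.6}
    - {"slide": [-2,8.5,-7.5],"dr": [0,0,0],"grip": -0.6}
  newtons: 40

```text
clock: 24.35
tcp_pos: [0.4256, 0.0068, 0.1492]
ee_rot: [-1.578, 0.003, -0.003]
ft_force: [0.3, 1.8, 5.3]
opening: 0.36
```

```bash
python3 - <<'E'
from h import *
plan((.4831,-.3707,.25))
E
```

```text
t 24.35 tcp [0.4256 0.0068 0.1492] open 0.36 F [0.3 1.8 5.3] j [-0.16  0.28  1.93 -0.01  0.93 -1.72]
dr [ 0.42 -0.24  0.01]
slide [  5.91  -9.8  -37.8 ]
```

Call:
drive_tool:
  targets:
    - {"slide": [0,-2,0],"dr": [0,0,0],"grip": -0.6}
    - {"slide": [0,-5,0],"dr": [0,0,0],"grip": -0.6}
    - {"slide": [0,-8.5,0],"dr": [0,0,0],"grip": -0.6}
    - {"slide": [0,-10,-3],"dr": [0.4,-0.2,0],"grip": -0.6}
    - {"slide": [1,-10,-8.5],"dr": [0.4,-0.2,0],"grip": -0.6}
    - {"slide": [2,-10,-14],"dr": [0.4,-0.2,0],"grip": -0.6}
    - {"slide": [3,-10,-20],"dr": [0.4,-0.2,0],"grip": -0.6}
    - {"slide": [4,-10,-26],"dr": [0.4,-0.2,0],"grip": -0.6}
    - {"slide": [5,-10,-32],"dr": [0.4,-0.2,0],"grip": -0.6}
    - {"slide": [5.8,-10,-37.8],"dr": [0.4,-0.2,0],"grip": -0.6}

```text
clock: 25.6
tcp_pos: [0.4819, -0.3726, 0.2519]
ee_rot: [-1.571, 0.001, -0.001]
ft_force: [1.4, -0.0, -2.6]
opening: 0.355
```

```bash
python3 - <<'E'
from h import *
plan((.4826,-.3707,.1542))
E
```

```text
t 25.6 tcp [ 0.4819 -0.3726  0.2519] open 0.355 F [ 1.4 -0.  -2.6] j [-0.78  0.5   1.27 -0.    1.37 -2.35]
dr [ 0.01 -0.06 -0.01]
slide [0.07 9.77 0.19]
```

Call:
drive_tool:
  targets:
    - {"slide": [0.1,2,0.2],"dr": [0,0,0],"grip": -0.6}
    - {"slide": [0.1,5,0.2],"dr": [0,0,0],"grip": -0.6}
    - {"slide": [0.1,7.5,0.2],"dr": [0,0,0],"grip": -0.6}
    - {"slide": [0.1,8.9,0.2],"dr": [0,0,0],"grip": -0.6}
    - {"slide": [0.1,9.4,0.2],"dr": [0,0,0],"grip": -0.6}
    - {"slide": [0.1,9.7,0.2],"dr": [0,0,0],"grip": -0.6}
    - {"slide": [0.1,9.8,0.2],"dr": [0,0,0],"grip": -0.6}
    - {"slide": [0.1,9.8,0.2],"dr": [0,0,0],"grip": -0.6}

```text
clock: 26.6
tcp_pos: [0.4831, -0.3708, 0.1545]
ee_rot: [-1.572, 0.0, -0.001]
ft_force: [-0.5, 0.3, -2.3]
opening: 0.355
```

Call:
drive_tool:
  targets:
    - {"slide": [0,0.1,0],"dr": [0,0,0],"grip": -0.6}
    - {"slide": [0,0.2,0],"dr": [0,0,0],"grip": -0.6}
    - {"slide": [0,0.2,0],"dr": [0,0,0],"grip": -0.6}

```text
clock: 26.98
tcp_pos: [0.4838, -0.3709, 0.1544]
ee_rot: [-1.573, -0.002, -0.003]
ft_force: [-0.8, 2.4, 7.1]
opening: 0.355
```

Call:
drive_tool:
  targets:
    - {"slide": [0,0,0],"dr": [0,0,0],"grip": 0.0}
    - {"slide": [0,0,0],"dr": [0,0,0],"grip": 0.4}
    - {"slide": [0,0,0],"dr": [0,0,0],"grip": 0.4}
    - {"slide": [0,-2,0],"dr": [0,0,0],"grip": 0.4}
    - {"slide": [0,-6,0],"dr": [0,0,0],"grip": 0.4}
    - {"slide": [0.3,-7,6],"dr": [0,0,0],"grip": 0.4}
    - {"slide": [0.6,-7,12],"dr": [0,0,0],"grip": 0.4}
    - {"slide": [0.9,-7,18],"dr": [0,0,0],"grip": 0.4}
    - {"slide": [1.2,-7,24],"dr": [0,0,0],"grip": 0.4}
    - {"slide": [1.5,-7,30],"dr": [0,0,0],"grip": 0.4}

```text
clock: 28.22
tcp_pos: [0.4987, -0.069, 0.2237]
ee_rot: [-1.573, -0.002, -0.004]
ft_force: [0.9, 0.0, 0.2]
opening: 0.699
```

```bash
python3 - <<'E'
from h import *
plan((.5006,.0095,.225),(.5006,.0095,.147))
E
```

```text
t 28.23 tcp [ 0.4987 -0.069   0.2237] open 0.699 F [0.9 0.  0.2] j [-0.29  0.32  1.62 -0.    1.19 -1.86]
dr [ 0.14 -0.07  0.19]
slide [ 0.18 -0.15  7.85]
slide [0.16 7.65 7.87]
```

Call:
drive_tool:
  targets:
    - {"slide": [0.1,0,4],"dr": [0,0,0],"grip": 0.4}
    - {"slide": [0.2,0,7.9],"dr": [0,0,0],"grip": 0.4}
    - {"slide": [0.2,2,7.9],"dr": [0,0,0],"grip": 0.4}
    - {"slide": [0.2,5,7.9],"dr": [0,0,0],"grip": 0.4}
    - {"slide": [0.2,7.5,7.9],"dr": [0,0,0],"grip": 0.4}
    - {"slide": [0.2,7.5,7.9],"dr": [0,0,0],"grip": 0.4}
    - {"slide": [0.2,7.5,7.9],"dr": [0,0,0],"grip": -0.6}
    - {"slide": [0.2,7.5,7.9],"dr": [0,0,0],"grip": -0.6}
    - {"slide": [0.2,7.5,7.9],"dr": [0,0,0],"grip": -0.6}
    - {"slide": [0.2,7.5,7.9],"dr": [0,0,0],"grip": -0.6}

```text
clock: 29.48
tcp_pos: [0.5019, 0.0096, 0.1499]
ee_rot: [-1.574, -0.004, -0.006]
ft_force: [-1.7, -0.8, 6.2]
opening: 0.353
```

```bash
python3 - <<'E'
from h import *
plan((.4875,-.2925,.25))
E
```

```text
t 29.48 tcp [0.5019 0.0096 0.1499] open 0.353 F [-1.7 -0.8  6.2] j [-0.13  0.4   1.73 -0.    1.   -1.7 ]
dr [ 0.18 -0.08  0.36]
slide [ -1.33  -9.92 -30.24]
```

Call:
drive_tool:
  targets:
    - {"slide": [0,-2,0],"dr": [0,0,0],"grip": -0.6}
    - {"slide": [0,-5,0],"dr": [0,0,0],"grip": -0.6}
    - {"slide": [0,-8.5,0],"dr": [0,0,0],"grip": -0.6}
    - {"slide": [0,-10,-3],"dr": [0.2,0,0.3],"grip": -0.6}
    - {"slide": [-0.3,-10,-8.5],"dr": [0.2,0,0.3],"grip": -0.6}
    - {"slide": [-0.5,-10,-14],"dr": [0.2,0,0.3],"grip": -0.6}
    - {"slide": [-0.8,-10,-19.5],"dr": [0.2,0,0.3],"grip": -0.6}
    - {"slide": [-1,-10,-25],"dr": [0.2,0,0.3],"grip": -0.6}
    - {"slide": [-1.2,-10,-30.2],"dr": [0.2,0,0.3],"grip": -0.6}
    - {"slide": [-1.2,-10,-30.2],"dr": [0.2,0,0.3],"grip": -0.6}

```text
clock: 30.72
tcp_pos: [0.4879, -0.2955, 0.2499]
ee_rot: [-1.571, 0.005, -0.005]
ft_force: [0.6, 1.0, -3.6]
opening: 0.352
```

```bash
python3 - <<'E'
from h import *
plan((.4886,-.2925,.1549))
E
```

```text
t 30.73 tcp [ 0.4879 -0.2955  0.2499] open 0.352 F [ 0.6  1.  -3.6] j [-0.68  0.42  1.39  0.    1.32 -2.24]
dr [-0.01 -0.34  0.  ]
slide [0.07 9.5  0.3 ]
```

Call:
drive_tool:
  targets:
    - {"slide": [0.1,2,0.3],"dr": [0,0,0],"grip": -0.6}
    - {"slide": [0.1,5,0.3],"dr": [0,0,0],"grip": -0.6}
    - {"slide": [0.1,7.5,0.3],"dr": [0,0,0],"grip": -0.6}
    - {"slide": [0.1,8.7,0.3],"dr": [0,0,0],"grip": -0.6}
    - {"slide": [0.1,9.2,0.3],"dr": [0,0,0],"grip": -0.6}
    - {"slide": [0.1,9.5,0.3],"dr": [0,0,0],"grip": -0.6}
    - {"slide": [0.1,9.7,0.3],"dr": [0,0,0],"grip": -0.6}
    - {"slide": [0.1,9.7,0.3],"dr": [0,0,0],"grip": -0.6}

```text
clock: 31.72
tcp_pos: [0.4896, -0.2928, 0.1551]
ee_rot: [-1.572, 0.002, -0.007]
ft_force: [-0.9, 1.0, 5.9]
opening: 0.357
```

Touching down. I'll release and move to the green bottle at (.5755, .0083).

Call:
drive_tool:
  targets:
    - {"slide": [0,0,0],"dr": [0,0,0],"grip": 0.0}
    - {"slide": [0,0,0],"dr": [0,0,0],"grip": 0.4}
    - {"slide": [0,0,0],"dr": [0,0,0],"grip": 0.4}
    - {"slide": [0,-2,0],"dr": [0,0,0],"grip": 0.4}
    - {"slide": [0,-6,0],"dr": [0,0,0],"grip": 0.4}
    - {"slide": [1.5,-7,5],"dr": [0,0,0],"grip": 0.4}
    - {"slide": [3,-7,10],"dr": [0,0,0],"grip": 0.4}
    - {"slide": [4.5,-7,15],"dr": [0,0,0],"grip": 0.4}
    - {"slide": [6.5,-7,20],"dr": [0,0,0],"grip": 0.4}
    - {"slide": [8.5,-7,26],"dr": [0,0,0],"grip": 0.4}

```text
clock: 32.98
tcp_pos: [0.5763, -0.0327, 0.225]
ee_rot: [-1.573, 0.003, -0.008]
ft_force: [1.1, -0.8, 0.1]
opening: 0.702
```

```bash
python3 - <<'E'
from h import *
plan((.5755,.0083,.225),(.5755,.0083,.147))
E
```

```text
t 32.98 tcp [ 0.5763 -0.0327  0.225 ] open 0.702 F [ 1.1 -0.8  0.1] j [-0.19  0.45  1.42 -0.    1.27 -1.75]
dr [ 0.11 -0.4   0.18]
slide [-0.11 -0.01  4.1 ]
slide [-0.14  7.79  4.12]
```

Call:
drive_tool:
  targets:
    - {"slide": [-0.1,0,4.1],"dr": [0,0,0],"grip": 0.4}
    - {"slide": [-0.1,1,4.1],"dr": [0,0,0],"grip": 0.4}
    - {"slide": [-0.1,3,4.1],"dr": [0,0,0],"grip": 0.4}
    - {"slide": [-0.1,6,4.1],"dr": [0,0,0],"grip": 0.4}
    - {"slide": [-0.1,7.7,4.1],"dr": [0,0,0],"grip": 0.4}
    - {"slide": [-0.1,7.7,4.1],"dr": [0,0,0],"grip": 0.4}
    - {"slide": [-0.1,7.7,4.1],"dr": [0,0,0],"grip": -0.6}
    - {"slide": [-0.1,7.7,4.1],"dr": [0,0,0],"grip": -0.6}
    - {"slide": [-0.1,7.7,4.1],"dr": [0,0,0],"grip": -0.6}
    - {"slide": [-0.1,7.7,4.1],"dr": [0,0,0],"grip": -0.6}

```text
clock: 34.22
tcp_pos: [0.5765, 0.0081, 0.149]
ee_rot: [-1.573, 0.001, -0.01]
ft_force: [0.2, 0.4, 6.2]
opening: 0.351
```

```bash
python3 - <<'E'
from h import *
plan((.4892,-.2205,.25))
E
```

```text
t 34.23 tcp [0.5765 0.0081 0.149 ] open 0.351 F [0.2 0.4 6.2] j [-0.12  0.53  1.52 -0.    1.09 -1.68]
dr [ 0.13 -0.4   0.31]
slide [ -8.51 -10.1  -22.94]
```

Call:
drive_tool:
  targets:
    - {"slide": [0,-2,0],"dr": [0,0,0],"grip": -0.6}
    - {"slide": [0,-5,0],"dr": [0,0,0],"grip": -0.6}
    - {"slide": [0,-8.5,0],"dr": [0,0,0],"grip": -0.6}
    - {"slide": [-1,-10,-3],"dr": [0.1,-0.4,0.3],"grip": -0.6}
    - {"slide": [-2.5,-10,-7],"dr": [0.1,-0.4,0.3],"grip": -0.6}
    - {"slide": [-4.2,-10,-11.5],"dr": [0.1,-0.4,0.3],"grip": -0.6}
    - {"slide": [-6,-10,-16],"dr": [0.1,-0.4,0.3],"grip": -0.6}
    - {"slide": [-7.5,-10,-20],"dr": [0.1,-0.4,0.3],"grip": -0.6}
    - {"slide": [-8.5,-10,-22.9],"dr": [0.1,-0.4,0.3],"grip": -0.6}
    - {"slide": [-8.5,-10,-22.9],"dr": [0.1,-0.4,0.3],"grip": -0.6}

```text
clock: 35.48
tcp_pos: [0.4882, -0.2218, 0.2483]
ee_rot: [-1.571, 0.003, -0.001]
ft_force: [0.3, -0.9, -3.3]
opening: 0.353
```

```bash
python3 - <<'E'
from h import *
plan((.4905,-.2207,.154))
E
```

```text
t 35.48 tcp [ 0.4882 -0.2218  0.2483] open 0.353 F [ 0.3 -0.9 -3.3] j [-0.57  0.36  1.49 -0.    1.29 -2.14]
dr [ 0.   -0.18 -0.07]
slide [0.24 9.43 0.11]
```

Call:
drive_tool:
  targets:
    - {"slide": [0.2,2,0.1],"dr": [0,0,0],"grip": -0.6}
    - {"slide": [0.2,5,0.1],"dr": [0,0,0],"grip": -0.6}
    - {"slide": [0.2,7.5,0.1],"dr": [0,0,0],"grip": -0.6}
    - {"slide": [0.2,8.7,0.1],"dr": [0,0,0],"grip": -0.6}
    - {"slide": [0.2,9.2,0.1],"dr": [0,0,0],"grip": -0.6}
    - {"slide": [0.2,9.4,0.1],"dr": [0,0,0],"grip": -0.6}
    - {"slide": [0.2,9.6,0.1],"dr": [0,0,0],"grip": -0.6}
    - {"slide": [0.2,9.6,0.1],"dr": [0,0,0],"grip": -0.6}

```text
clock: 36.48
tcp_pos: [0.4909, -0.221, 0.1541]
ee_rot: [-1.572, 0.001, -0.004]
ft_force: [-1.2, 2.1, 4.4]
opening: 0.357
```

Contact. I'll release, rise and move away to the tray side so both cameras can see.

Call:
drive_tool:
  targets:
    - {"slide": [0,0,0],"dr": [0,0,0],"grip": 0.0}
    - {"slide": [0,0,0],"dr": [0,0,0],"grip": 0.4}
    - {"slide": [0,0,0],"dr": [0,0,0],"grip": 0.4}
    - {"slide": [0,-2,0],"dr": [0,0,0],"grip": 0.4}
    - {"slide": [0,-6,0],"dr": [0,0,0],"grip": 0.4}
    - {"slide": [-1,-8,5],"dr": [0,0,0],"grip": 0.4}
    - {"slide": [-3,-8,11],"dr": [0,0,0],"grip": 0.4}
    - {"slide": [-5,-8,17],"dr": [0,0,0],"grip": 0.4}
    - {"slide": [-6,-8,23],"dr": [0,0,0],"grip": 0.4}
    - {"slide": [-6,-8,25],"dr": [0,0,0],"grip": 0.4}

```text
clock: 37.72
tcp_pos: [0.4304, 0.032, 0.234]
ee_rot: [-1.572, -0.001, -0.001]
ft_force: [-0.4, -0.0, -0.1]
opening: 0.699
```

```bash
python3 - <<'E'
from h import *
plan()
d=shot('side','h.png');t=shot('top','h2.png')
cv2.imwrite('pics/h3.png',cv2.resize(t['image'][205:297,375:515,::-1],None,fx=5.7,fy=5.7,interpolation=cv2.INTER_CUBIC))
cv2.imwrite('pics/h4.png',d['image'][:,:,::-1])
E
```

```text
t 37.73 tcp [0.4304 0.032  0.234 ] open 0.699 F [-0.4 -0.  -0.1] j [-0.1   0.18  1.79 -0.    1.17 -1.67]
dr [ 0.05 -0.    0.09]
```

View pics/h3.png

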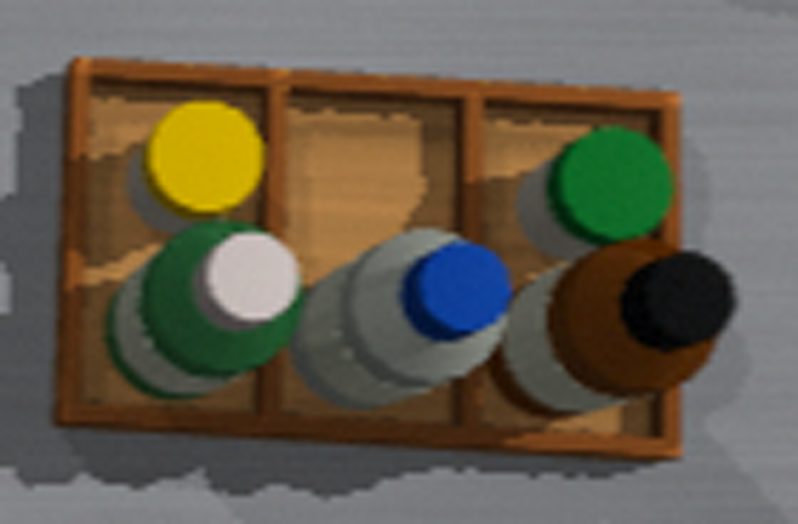

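View pics/h4.png

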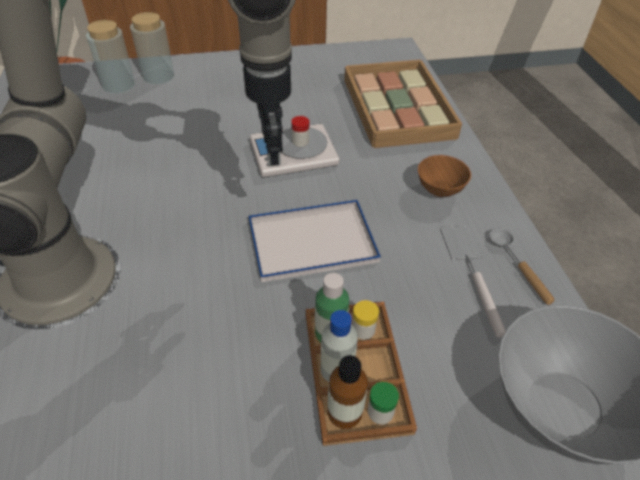

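Green and metal are at the same pixels as at the start. The black cap is at (684,299) against (690,302), a shift of about 2 mm. The yellow and green pots haven't moved, and the red pot stands on the plate at (300,130) in the side view. The arm is clear and still, so I'm handing in.

```bash
python3 -c "
from plant import manip
print(manip.job_done())"
```

```text
the job is handed in; nothing more can be done
None
```

The red-lidded pot is on the scale and all three bottles are back in the organiser. I handed the job in at about 38 s on the robot's clock, out of 141 s allowed; handing in gives no verdict.

I parked the green, metal and amber bottles on the tray, set the pot on the round plate, then returned the amber, metal and green bottles in that order. I lowered each item until the wrist force showed contact before letting go.

**Last checks:**
- **Bottles:** all three are upright. The green and metal ones appear at the same pixels as at the start, and the amber one is about 2 mm off (limit 15 mm).
- **Other pots:** the yellow and green ones appear unmoved.
- **Red pot:** it is upright, about 4 mm from the plate centre (limit 15 mm). I measured this right after setting it down, from partly hidden views; afterwards I only checked it by eye.
- **Robot:** the gripper is open and clear of everything, with no contact force showing.

One move call was refused early on because I left out the turn values. I repeated it correctly, and nothing moved in between. The two cameras disagreed by 1–4 mm in y, up to 8 mm on my first rough reading of the plate, so I aimed between their readings.

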